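Empty the tipping rinse basket past its unmarked lock

TASK

Tip the mesh rinse basket up by the paddle at its back, so that all three float balls roll out of its spout into the crate below, then lower the empty basket gently back to level and let go. A slide bolt beside the basket may or may not be locking it, and it is unmarked: find out by trying the paddle, and if the basket is held, throw the bolt fully to its other end. Do not knock over or shove away the bottles, pots, brush and box standing around.

Things in the scene. Friction and masses are not known exactly. Their poses are not given: they have to be found in the camera images.
- stand: Fixed tipping stand, grey and bare metal, carrying all of this job. Origin on the table under the basket's hinge axis; x towards spout and crate (roughly to the robot's right, yaw -1.95 to -1.2), y left along the hinge, z up. Place varies. Base plate x -170 to 130, y +-100, 8 mm thick; uprights 130 mm high at y +-88. 'Stand x, y' below are in this frame, with the basket level.
- hinge (a point): Middle of the hinge axis, 110 mm above the stand's origin; the axis runs along the stand's y.
- basket (a joint): Tip angle of the black mesh basket about the hinge, rad: 0 level on its stop, 0.92 fully tipped (back high, spout down). 0.25 to 0.42 kg, little friction: it falls back if let go. Free, the paddle lifts with under 5 N; locked, it moves less than 0.04 rad. The balls stay in up to about 0.3 rad; by 0.8 rad they roll out. Lowering slower than 1 rad/s is gentle.
- back (a point): Middle of the top edge of the basket's back wall, turning with the basket: stand x -127, 215 mm above the table. The wall is 116 mm wide (y), 105 mm high; side walls 58 mm high; the floor is at hinge height. The wall rises beside the paddle and stands in the way of an upright gripper there.
- paddle (a point): Grip point on the basket's aluminium paddle: stand x -197, y 0, 138 mm above the table; turns with the basket (axes as the stand's at joint 0). Plate 100 mm wide (y), 8 thick, leaning 42 degrees: its long direction is (-0.669, 0, 0.743). It runs 43 mm below and 19 mm above this point. Pinch it across its thickness, tool in line with the plate, and turn the tool with the basket.
- spout (a point): Middle of the far edge of the basket's chute, 64 mm beyond the hinge and 9 mm above it; turns with the basket. The chute continues the 92 mm wide notch in the front wall; the floor rises 9 mm towards it.
- bolt (a joint): Lock bolt's place along the stand's x, m: -0.02 end on the paddle side, +0.02 end on the spout side. Starts near -0.02. One end locks the basket, the other frees it; which is which varies and cannot be seen (rarely neither end locks). Between the ends it may lock. Moves with 2 to 3 N plus light drag, stays where left.
- bolt_tab (a point): Grip point on the bolt's upright aluminium tab, 12 mm thick (stand x), 30 wide (y), 52 high, standing 107 to 159 mm above the table on the lock housing. The point is on the tab's middle, 140 mm above the table, at stand x -90 plus the bolt's travel, y 148. The housing is a fixed grey box: stand x -150 to -30, y 100 to 170, 104 mm high.
- crate: Fixed beige catch crate on the stand under the spout. Origin on its underside, at stand x 50 and 12 mm up (so the crate spans x -45 to 145 from it), y at its middle; axes as the stand's; 190 mm long (x), 160 wide (y); wall by the basket 24 mm high, side walls 62, far wall 86.
- ball1_center (a point): Centre of float ball 1 of three: off-white hollow plastic, 40 mm across, 30 g. All start on the basket's floor.
- ball2_center (a point): Centre of float ball 2 of three: off-white hollow plastic, 40 mm across, 30 g. All start on the basket's floor.
- ball3_center (a point): Centre of float ball 3 of three: off-white hollow plastic, 40 mm across, 30 g. All start on the basket's floor.
- bottle: Loose bystander: cream plastic bottle, 64 mm wide, 150 mm high; origin under its middle. The four round bystanders stand close round the stand in shuffled places: by the lock housing, beside and beyond the crate, and by the paddle.
- jar: Loose bystander: amber jar, 68 mm wide, 95 mm high; origin under its middle.
- beaker: Loose bystander: clear plastic beaker, 70 mm wide, 100 mm high; origin under its middle.
- netpot: Loose bystander: black plant pot, 68 mm wide, 65 mm high; origin under its middle.
- pack: Loose bystander: small cardboard box, 90 x 60 x 45 mm, standing near the paddle on the stand's +y side; origin under its middle.
- brush: Loose bystander: brush with a wooden handle, 180 mm long, lying on the table to the robot's right; origin under its middle.
There are look-alikes about, which are no part of the job. What is shaped like the part that bears ball2_center but black or blue is not meant. Leave any purple look-alike of the part that bears ball3_center alone.

How it is judged:
By the outcome, as a careful person would: the job done as asked, in the order asked, and still so for the second after the job is handed in, with the robot touching nothing.
It also fails if it takes over 69 s, if anything falls off the work surface, if the arm or the gripper's body presses on something with over 40 N, if the wrist force passes 120 N, or if a joint passes its speed limit or range.

ROBOT

A 6-joint arm with a two-finger parallel gripper is mounted at the origin on the work surface. World frame = base frame: x ahead of the robot, y to its left, z up, the work surface at z = 0. Lengths are in m, angles in rad, forces in N, time in s.
With the tool pointing down it reaches from about 0.25 to 0.775 m from the base axis. Payload 4 kg.
Tool frame: the origin (TCP) lies midway between the tips of the shut fingers; the grasp point (between the pads) lies 19 mm behind it; z points along the fingers, x is the direction in which the jaws open and shut, and the axes are right-handed (so a half turn about z gives the same grasp; the last joint's range is limited). The gripper opens to 85 mm and grips with 20 to 120 N. Pads are 22 mm wide; open, the fingers measure 114 mm over their backs; the gripper's body (76 mm by 85 mm) begins 54 mm behind the grasp point. The pads swing forward as they close: fully open they stand 13 mm farther back than shut.
Start: joints at [1.157, 0.087, 1.371, -0, 1.684, -0.103], TCP at [0.168, 0.524, 0.231] pointing down, gripper open.
Joint ranges: [-3.1, 3.1], [-0.76, 2.03], [0.27, 2.55], [-1.08, 4.22], [0.17, 2.65], [-2.57, 2.57]. Speed limits (rad/s): [2.79, 2.79, 3.14, 3.14, 3.14, 3.14].

INTERFACE

Orientations are given as a unit quaternion [w, x, y, z].
In Python, from bench import telemetry, snapshot, ctrl gives the robot as it stands.
- The arm moves only by the tool servo_tool, never from a script. Its argument "steps" is a list that holds one entry, the list of rows, each a list of 7 numbers: the turn, a rotation vector about the tool's x, y, z in degrees, then the shift along the tool's x, y, z in m, then the finger opening in m, from 0 to 0.0854. In form: [[[rx, ry, rz, dx, dy, dz, claw], ...]]. A call has 1 to 8 rows; each row shifts and turns the commanded pose from where the row before left it, along the tool's axes as they then stand; what a row does not reach is not made up. A row lasts 1/10 s, in which the tool goes at most 50 mm and 8.59 degrees, less where a joint would pass 70% of its speed; a pose out of reach is approached as far as the arm can. A call is refused whole if a number of a shift passes 0.05 or a number of a turn 8.59, either way. A call with a gripper value outside its range is refused whole. The fingers move at their own pace and stop on an object; "grip_force" is the grip in N (left out, the last holds). Time passes only in rows, so rows that do not move let the fingers close. It gives the time, the measured TCP pose, the force and the opening at its end, in the units of the state.
- telemetry.get_obs(): the state, without advancing time (a new reading comes with each control period).
- snapshot(name): name is "scene" or "top"; returns a dict with "color" (420x560x3 uint8, blue, green, red), "mtx" (3x3 intrinsics, pixels), "camera_from_world" (4x4, takes a point from world to camera coordinates). Camera axes: x right, y down, z forward; pixel columns grow to the right and rows downward; lengths in m; the calibration is good to about 2 mm. A picture is of the moment at which its call begins. There is no depth.
- ctrl.job_done(): hands the job in, once; it reports no verdict.
The state is a dict: "clock": time; "joints": joint angles; "joint_velocities": joint speeds; "joint_efforts": joint torques, N m; "ee_pos": TCP position; "orientation": TCP orientation; "ft_force": force on the tool from outside, world axes, zero at the start; "moment": the same for the moment, N m; "gripper_width": opening from 0.0 (shut) to 1.0 (fully open).
Only numpy, scipy, OpenCV 4.12 (cv2) and the standard library are available. Lean on these libraries where they do the work, as an engineer would, in place of code of your own. Each camera call takes 0.05 s, during which the arm holds its last target.

## Working session

There is one attempt and no reset: what is moved stays moved. The work goes in short steps, Python scripts to look and compute and a tool call to move; the robot and the scene stay as the last step left them, time stands still between calls to the robot, and variables do not carry over. Pictures are saved under pics/ and viewed, and the job is handed in when it is done.

Besides the shell and the picture viewer there is one more tool, called by a JSON object that holds its "name" and its "arguments". servo_tool: Moves the arm, as the interface text tells. Its arguments: {"type":"object","properties":{"steps":{"type":"array","items":{"type":"array","items":{"type":"array","items":{"type":"number"}}}},"grip_force":{"type":"number"}},"required":["steps"]}

```bash
mkdir -p pics; python3 - <<'E'
from bench import telemetry, snapshot
import cv2,numpy as np,pickle
d={}
for n in("scene","top"):
    s=snapshot(n);d[n]=s
    cv2.imwrite(f"pics/{n}0.png",cv2.resize(s["color"],(800,600),interpolation=cv2.INTER_CUBIC))
    print(n,s["mtx"].round(1).tolist(),s["camera_from_world"].round(3).tolist())
pickle.dump(d,open("d0.pkl","wb"))
print(telemetry.get_obs())
E
```

```text
scene [[520.9, 0.0, 276.3], [0.0, 520.9, 212.2], [0.0, 0.0, 1.0]] [[-0.329, 0.944, -0.008, 0.257], [0.736, 0.251, -0.629, -0.304], [-0.592, -0.213, -0.777, 1.652], [0.0, 0.0, 0.0, 1.0]]
top [[407.0, 0.0, 281.3], [0.0, 407.0, 213.7], [0.0, 0.0, 1.0]] [[0.004, -1.0, -0.018, -0.078], [-0.984, -0.001, -0.176, 0.566], [0.176, 0.018, -0.984, 1.219], [0.0, 0.0, 0.0, 1.0]]
{'clock': 0.1, 'joints': array([ 1.15690235e+00,  8.78988219e-02,  1.37213391e+00,  4.95359923e-06,
        1.68361598e+00, -1.03054812e-01]), 'joint_velocities': array([ 1.77937316e-03, -1.05160841e-03, -4.20009671e-03,  1.46194515e-03,
       -6.75388719e-05,  1.31108972e-03]), 'joint_efforts': array([ 2.72713078e-03, -3.53015757e+01, -3.14218247e+01, -1.16375863e-04,
        7.91392144e-03,  3.34624394e-05]), 'ee_pos': array([0.16801453, 0.52322482, 0.23023088]), 'orientation': array([ 5.14846712e-04,  8.08039537e-01,  5.89127363e-01, -8.89826913e-04]), 'ft_force': array([1.00219769, 0.02543454, 0.45638776]), 'moment': array([-0.02852073, -0.00108188, -0.00703529]), 'gripper_width': 1.0001195445928646}
```

View pics/scene0.png

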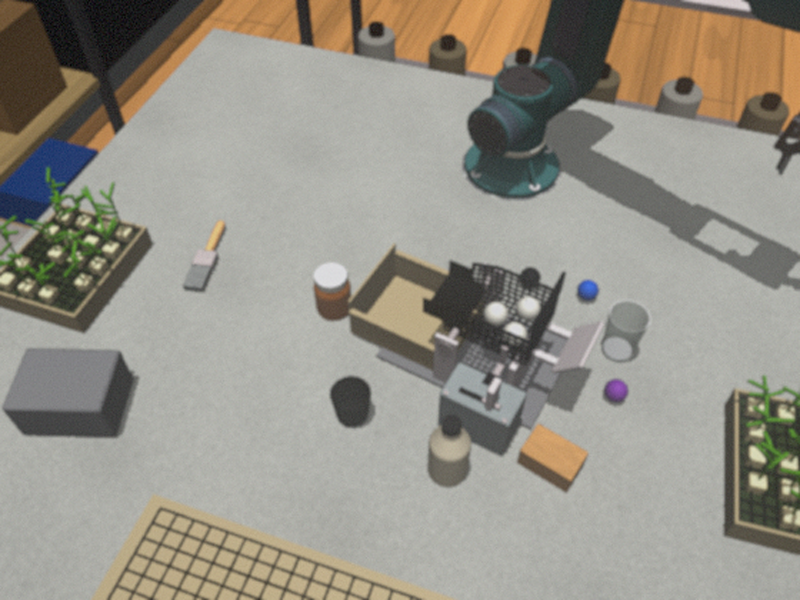

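View pics/top0.png

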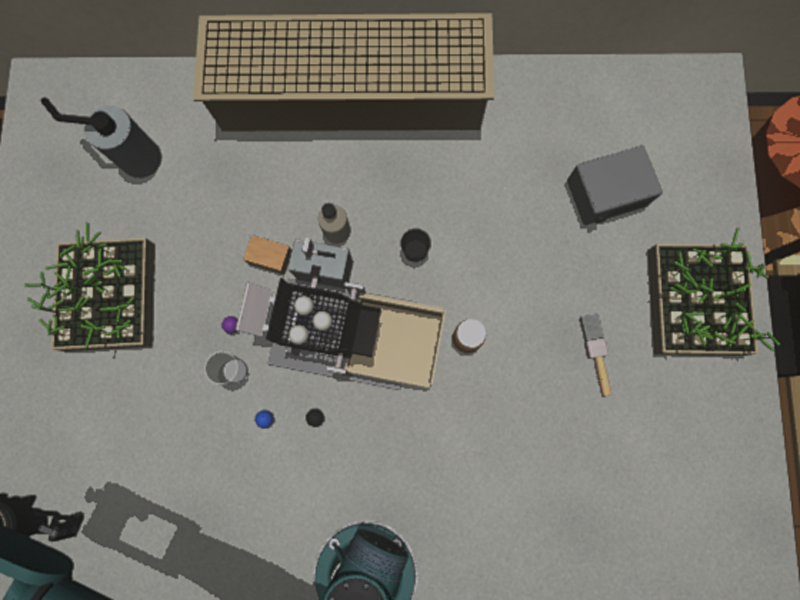

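The three white balls are in the basket at top view (304,305), (322,321) and (299,335). The look-alikes on the table are purple (231,324), blue (264,419) and black (315,418). The bolt tab is at about (307,245) and the paddle at (254,308). Next I'll enlarge both views to fit the stand pose.

```bash
python3 - <<'E'
import cv2,pickle
d=pickle.load(open("d0.pkl","rb"))
def crop(n,x0,y0,w,h,k,o):
    c=d[n]["color"][y0:y0+h,x0:x0+w]
    c=cv2.resize(c,None,fx=k,fy=k,interpolation=cv2.INTER_CUBIC)
    for i in range(0,w,20): cv2.putText(c,str(x0+i),(i*k,10),0,.35,(0,0,255),1);cv2.line(c,(i*k,12),(i*k,18),(0,0,255),1)
    for i in range(0,h,20): cv2.putText(c,str(y0+i),(0,i*k+4),0,.35,(0,0,255),1)
    cv2.imwrite(o,c)
crop("top",140,140,180,135,4,"pics/ct.png")
crop("scene",210,160,260,190,3,"pics/cs.png")
E
```

```text
(no output)
```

View pics/ct.png

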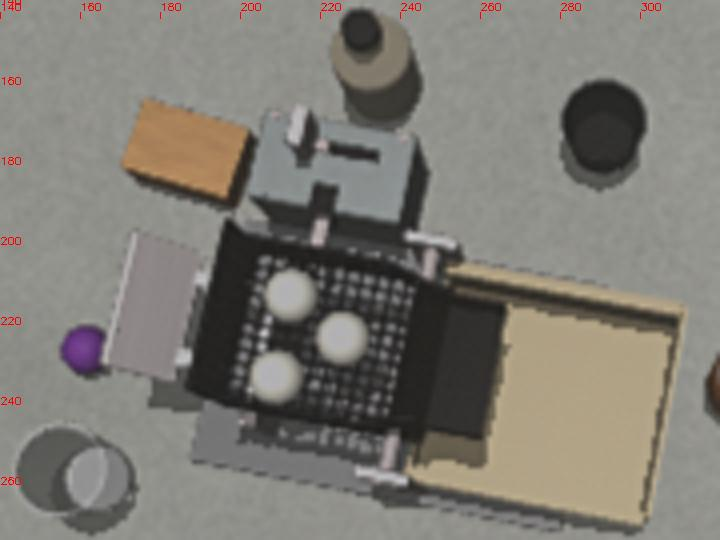

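View pics/cs.png

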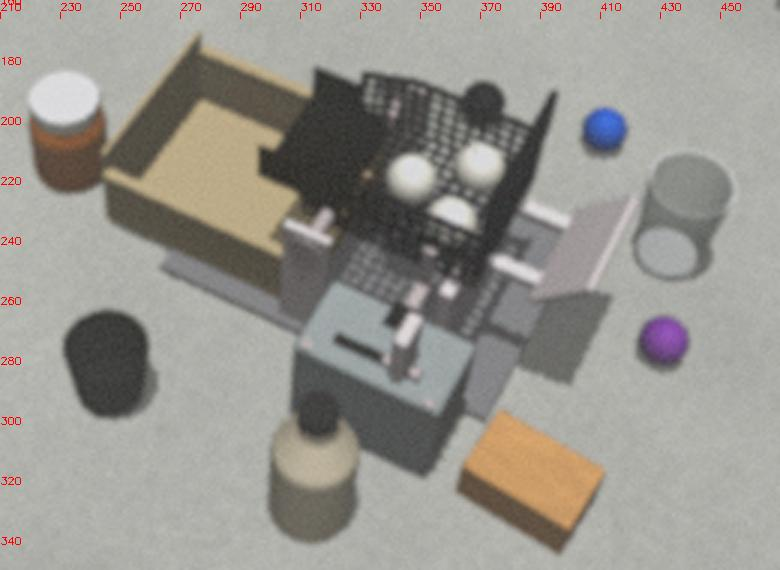

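```bash
cat >h.py <<'E'
import numpy as np,cv2,pickle
from scipy.optimize import least_squares
from scipy.spatial.transform import Rotation as R
def proj(s,P):
    P=np.atleast_2d(P);C=s["camera_from_world"];q=P@C[:3,:3].T+C[:3,3];q=q/q[:,2:];return (q@s["mtx"].T)[:,:2]
E
python3 - <<'E'
from h import *
d=pickle.load(open("d0.pkl","rb"))
obs=[("top",(145,80,98),(311.5,216.3)),("top",(145,-80,98),(302,272)),
("top",(-150,170,104),(205.5,167.5)),("top",(-30,170,104),(243.75,174.25)),("top",(-30,100,104),(240.5,195.5)),("top",(-150,100,104),(202.5,187.5)),
("top",(-209.7,50,152.1),(173.5,197.5)),("top",(-209.7,-50,152.1),(166,230.5)),("top",(-127,58,215),(197.5,195)),("top",(-127,-58,215),(187,237)),
("scene",(145,-80,98),(276.7,171.7)),("scene",(145,80,98),(245,218.3)),("scene",(-30,100,104),(321.7,255)),("scene",(-30,170,104),(307.7,275)),("scene",(-150,170,104),(351.7,296.7)),("scene",(-150,100,104),(368.3,275)),("scene",(-127,-58,215),(395.3,190.7)),("scene",(-209.7,-50,152.1),(422,226)),("scene",(-209.7,50,152.1),(405,257.7))]
def W(p,P): return np.array([p[0],p[1],0])+R.from_euler('z',p[2]).apply(np.array(P)/1000)
f=lambda p:np.concatenate([proj(d[n],W(p,P))[0]-np.array(u) for n,P,u in obs])
r=least_squares(f,[.45,0.03,-1.7],loss='soft_l1')
print(r.x.round(4));print(f(r.x).reshape(-1,2).round(1).tolist())
pickle.dump(r.x,open("st.pkl","wb"))
p=r.x
for k,P in dict(hinge=(0,0,110),paddle=(-197,0,138),tab=(-110,148,140),tabtop=(-110,148,159)).items(): print(k,W(p,P).round(4),proj(d["top"],W(p,P)).round(1),proj(d["scene"],W(p,P)).round(1))
E
```

```text
[ 0.5065  0.0371 -1.763 ]
[[-15.6, -2.6], [-16.4, -5.5], [1.1, -0.9], [1.2, -0.4], [-0.4, 0.4], [-1.1, 1.0], [0.4, -0.3], [-0.5, 0.3], [-0.0, 0.1], [0.5, -0.5], [14.9, 4.5], [14.6, -0.4], [-1.8, -3.2], [-2.2, -0.7], [2.9, 1.2], [-0.5, -1.1], [-1.8, 0.3], [-0.4, -0.9], [0.3, -1.0]]
hinge [0.5065 0.0371 0.11  ] [[242.5 229.9]] [[327.9 215.7]]
paddle [0.5441 0.2305 0.138 ] [[175.3 215.6]] [[407.1 241.9]]
tab [0.6728 0.1168 0.14  ] [[215.6 172.6]] [[343.7 273.5]]
tabtop [0.6728 0.1168 0.159 ] [[214.5 170.8]] [[344.6 268.7]]
```

```bash
python3 - <<'E'
from h import *
d=pickle.load(open("d0.pkl","rb"))
obs=[("top",(195,80,98),(311.5,216.3)),("top",(195,-80,98),(302,272)),
("top",(-150,170,104),(205.5,167.5)),("top",(-30,170,104),(243.75,174.25)),("top",(-30,100,104),(240.5,195.5)),("top",(-150,100,104),(202.5,187.5)),
("top",(-209.7,50,152.1),(173.5,197.5)),("top",(-209.7,-50,152.1),(166,230.5)),("top",(-127,58,215),(197.5,195)),("top",(-127,-58,215),(187,237)),
("scene",(195,-80,98),(276.7,171.7)),("scene",(195,80,98),(245,218.3)),("scene",(-30,100,104),(321.7,255)),("scene",(-30,170,104),(307.7,275)),("scene",(-150,170,104),(351.7,296.7)),("scene",(-150,100,104),(368.3,275)),("scene",(-127,-58,215),(395.3,190.7)),("scene",(-209.7,-50,152.1),(422,226)),("scene",(-209.7,50,152.1),(405,257.7))]
def W(p,P): return np.array([p[0],p[1],0])+R.from_euler('z',p[2]).apply(np.array(P)/1000)
f=lambda p:np.concatenate([proj(d[n],W(p,P))[0]-np.array(u) for n,P,u in obs])
r=least_squares(f,[.45,0.03,-1.7],loss='soft_l1')
print(r.x.round(4));print(f(r.x).reshape(-1,2).round(1).tolist())
pickle.dump(r.x,open("st.pkl","wb"))
p=r.x
for k,P in dict(hinge=(0,0,110),paddle=(-197,0,138),tab=(-110,148,140),tabtop=(-110,148,159)).items(): print(k,W(p,P).round(4),proj(d["top"],W(p,P)).round(1),proj(d["scene"],W(p,P)).round(1))
E
```

```text
[ 0.5069  0.0391 -1.7647]
[[0.2, 0.5], [-0.4, -2.2], [0.6, -1.1], [0.7, -0.6], [-1.0, 0.2], [-1.7, 0.8], [-0.2, -0.6], [-1.2, 0.0], [-0.7, -0.1], [-0.2, -0.8], [-0.9, -2.2], [-1.9, -8.1], [-1.1, -2.8], [-1.5, -0.4], [3.5, 1.7], [0.2, -0.6], [-1.0, 0.7], [0.4, -0.4], [1.1, -0.5]]
hinge [0.5069 0.0391 0.11  ] [[241.9 229.7]] [[328.6 216. ]]
paddle [0.5449 0.2324 0.138 ] [[174.7 215.3]] [[407.8 242.4]]
tab [0.6733 0.1185 0.14  ] [[215.1 172.4]] [[344.4 274. ]]
tabtop [0.6733 0.1185 0.159 ] [[213.9 170.6]] [[345.3 269.1]]
```

```bash
cat >>h.py <<'E'
from bench import telemetry
p=pickle.load(open("st.pkl","rb"))
Rs=R.from_euler('z',p[2])
def W(P): return np.array([p[0],p[1],0])+Rs.apply(np.array(P)/1000)
def pose():
    o=telemetry.get_obs();q=o["orientation"];return o,o["ee_pos"],R.from_quat(q,scalar_first=True)
def toolR(tilt): # tilt deg about stand y from straight down, tool x = stand -x
    B=np.array([[-1,0,0],[0,1,0],[0,0,-1]]).T
    return Rs*R.from_matrix(B)*R.from_euler('y',tilt,degrees=True)
def paddleTCP(th,back=0):
    a=R.from_euler('y',th); v=a.apply([-197,0,28])+np.array([0,0,110]); t=toolR(-42+np.degrees(th))
    return W(v)+t.apply([0,0,.019-back]),t
def todo(T,Rt):
    o,x,r=pose()
    print("t",round(o["clock"],2),"rot(deg)",np.degrees((r.inv()*Rt).as_rotvec()).round(2),"shift tool",r.inv().apply(T-x).round(4),"in target axes",Rt.inv().apply(T-x).round(4),"world",(T-x).round(4),"F",o["ft_force"].round(1),"w",round(o["gripper_width"]*85.4,1),"q",o["joints"].round(2))
E
python3 - <<'E'
from h import *
todo(np.array([.36,.36,.28]),toolR(0))
T,t=paddleTCP(0,.11);print(T);todo(T,t)
d=pickle.load(open("d0.pkl","rb"))
# table-level positions of bystanders
s=d["top"];C=s["camera_from_world"];c=-C[:3,:3].T@C[:3,3]
for n,u,z in[("beaker base",(157,258),0),("purple",(161,227),.02),("planter corner",(105,167),.05),("pack",(186,178),.04),("bottle",(233,150),.1)]:
    r=C[:3,:3].T@np.linalg.solve(s["mtx"],[*u,1]);w=c+r*(z-c[2])/r[2];print(n,w.round(3),"stand",(Rs.inv().apply(w-[p[0],p[1],0])*1000).round())
E
```

```text
t 0.1 rot(deg) [-0.02  0.12 -6.7 ] shift tool [-0.0968  0.2327 -0.0496] in target axes [-0.1232  0.2198 -0.0498] world [ 0.192  -0.1632  0.0498] F [1.  0.  0.5] w 85.4 q [ 1.16  0.09  1.37  0.    1.68 -0.1 ]
[0.55661951 0.29211612 0.20562618]
t 0.1 rot(deg) [ -2.47 -41.83  -6.39] shift tool [-0.1011  0.4407  0.0247] in target axes [-0.0964  0.4259  0.1199] world [ 0.3886 -0.2311 -0.0246] F [1.  0.  0.5] w 85.4 q [ 1.16  0.09  1.37  0.    1.68 -0.1 ]
beaker base [0.43  0.322 0.   ] stand [-263. -130.    0.]
purple [0.528 0.308 0.02 ] stand [-268.  -32.   20.]
planter corner [0.717 0.49  0.05 ] stand [-483.  119.   50.]
pack [0.683 0.23  0.04 ] stand [-221.  136.   40.]
bottle [0.756 0.073 0.1  ] stand [-81. 238. 100.]
```

{"name": "servo_tool", "arguments": {"steps": [[[0,0,-0.85,-0.012,0.029,-0.006,0.04],[0,0,-0.85,-0.012,0.029,-0.006,0.04],[0,0,-0.85,-0.012,0.029,-0.006,0.04],[0,0,-0.85,-0.012,0.029,-0.006,0.04],[0,0,-0.85,-0.012,0.029,-0.006,0.04],[0,0,-0.85,-0.012,0.029,-0.006,0.04],[0,0,-0.85,-0.012,0.029,-0.006,0.04],[0,0,-0.85,-0.012,0.029,-0.006,0.04]]], "grip_force": 40}}

```text
clock: 0.9
ee_pos: [0.3685, 0.3705, 0.279]
orientation: [-0.0, 0.771, 0.636, -0.0]
ft_force: [-0.4, 0.1, -0.5]
gripper_width: 0.467
```

```bash
python3 - <<'E'
from h import *
todo(*paddleTCP(0,.12))
E
```

```text
t 0.9 rot(deg) [ 2.000e-02 -4.196e+01  1.500e-01] shift tool [-0.0345  0.1997  0.0658] in target axes [0.0189 0.1997 0.0718] world [ 0.1894 -0.0719 -0.066 ] F [-0.4  0.1 -0.5] w 39.9 q [ 0.68  0.02  1.35  0.    1.78 -0.7 ]
```

{"name": "servo_tool", "arguments": {"steps": [[[0,-5.25,0,-0.001,0.025,0.006,0.04],[0,-5.25,0,-0.001,0.025,0.006,0.04],[0,-5.25,0,-0.001,0.025,0.006,0.04],[0,-5.25,0,-0.001,0.025,0.006,0.04],[0,-5.25,0,-0.001,0.025,0.006,0.04],[0,-5.25,0,-0.001,0.025,0.006,0.04],[0,-5.25,0,-0.001,0.025,0.006,0.04],[0,-5.25,0,-0.001,0.025,0.006,0.04]]]}}

```text
clock: 1.7
ee_pos: [0.5607, 0.3115, 0.2363]
orientation: [0.229, 0.72, 0.594, -0.278]
ft_force: [0.2, -0.9, 0.5]
gripper_width: 0.469
```

```bash
python3 - <<'E'
from h import *
todo(*paddleTCP(0,.06))
E
```

```text
t 1.7 rot(deg) [0.04 0.23 0.12] shift tool [ 0.0062 -0.0003  0.086 ] in target axes [ 0.0059 -0.0003  0.086 ] world [-0.0105 -0.0522 -0.0679] F [ 0.2 -0.9  0.5] w 40.0 q [ 0.65  0.7   0.71 -0.6   2.23 -0.99]
```

{"name": "servo_tool", "arguments": {"steps": [[[0,0,0,0.002,0,0.022,0.04],[0,0,0,0.002,0,0.022,0.04],[0,0,0,0.002,0,0.022,0.04],[0,0,0,0,0,0.02,0.04],[0,0,0,0,0,0,0.04]]]}}

```text
clock: 2.2
ee_pos: [0.5485, 0.2576, 0.166]
orientation: [0.227, 0.719, 0.594, -0.28]
ft_force: [-0.3, 0.3, -1.2]
gripper_width: 0.466
```

```bash
cat >pic.py <<'E'
import sys
from h import *
from bench import snapshot
def crop(n,x0,y0,w,h,k,o):
    s=snapshot(n);c=s["color"][y0:y0+h,x0:x0+w]
    c=cv2.resize(c,None,fx=k,fy=k,interpolation=cv2.INTER_CUBIC)
    for i in range(0,w,20): cv2.putText(c,str(x0+i),(i*k,10),0,.35,(0,0,255),1);cv2.line(c,(i*k,12),(i*k,18),(0,0,255),1)
    for i in range(0,h,20): cv2.putText(c,str(y0+i),(0,i*k+4),0,.35,(0,0,255),1)
    return c
k=sys.argv[1]
a=crop("top",130,140,190,140,2,"");b=crop("scene",210,150,260,190,3,"")
a=cv2.resize(a,None,fx=1.0,fy=1.0)
im=np.zeros((600,780,3),np.uint8);
cv2.imwrite(f"pics/{k}t.png",cv2.resize(a,None,fx=2,fy=2));cv2.imwrite(f"pics/{k}s.png",b)
E
python3 pic.py a; python3 -c "
from h import *
todo(*paddleTCP(0,0))"
```

```text
t 2.3 rot(deg) [0.02 0.04 0.1 ] shift tool [0.0004 0.0005 0.0604] in target axes [0.0004 0.0006 0.0604] world [-0.0072 -0.0395 -0.0452] F [0.  0.6 0.4] w 39.7 q [ 0.6   0.61  0.98 -0.56  2.05 -0.91]
```

View pics/as.png

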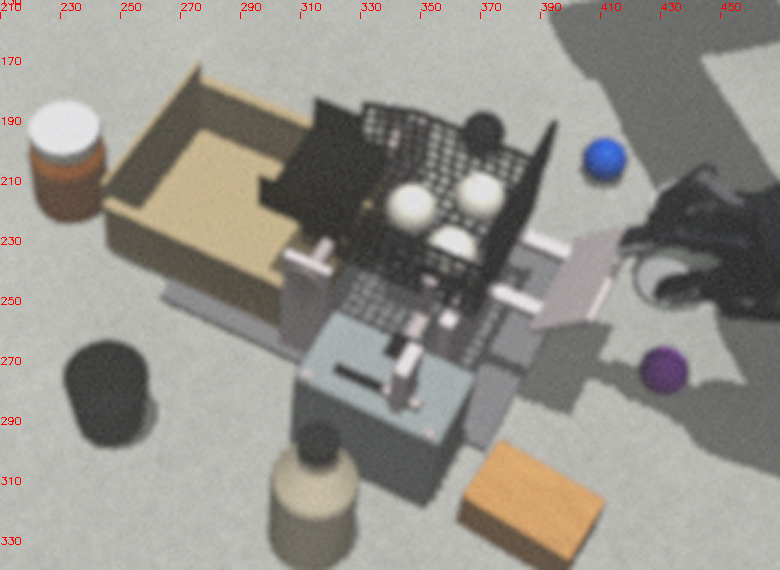

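View pics/at.png

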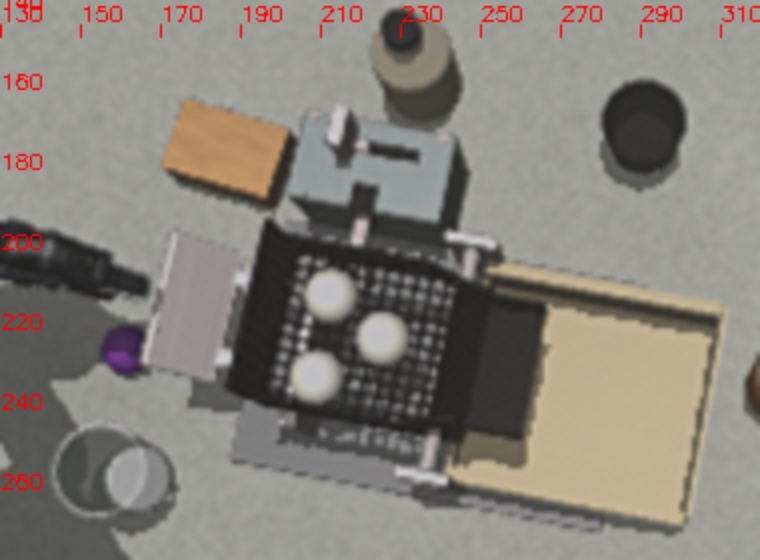

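The open fingers stand above and below the paddle's upper edge, at scene crop (625,237) and (665,290). I'll advance.

{"name": "servo_tool", "arguments": {"steps": [[[0,0,0,0,0,0.012,0.04],[0,0,0,0,0,0.012,0.04],[0,0,0,0,0,0.012,0.04],[0,0,0,0,0,0.012,0.04],[0,0,0,0,0,0.01,0.04],[0,0,0,0,0,0,0.04]]], "grip_force": 40}}

```text
clock: 2.9
ee_pos: [0.5419, 0.2207, 0.1254]
orientation: [0.228, 0.72, 0.594, -0.277]
ft_force: [0.7, 0.4, -0.6]
gripper_width: 0.472
```

{"name": "servo_tool", "arguments": {"steps": [[[0,0,0,0,0,0,0.015],[0,0,0,0,0,0,0.0],[0,0,0,0,0,0,0.0],[0,0,0,0,0,0,0.0],[0,0,0,0,0,0,0.0]]]}}

```text
clock: 3.4
ee_pos: [0.5427, 0.222, 0.1267]
orientation: [0.228, 0.72, 0.594, -0.276]
ft_force: [2.7, 2.6, 1.2]
gripper_width: 0.085
```

```bash
python3 pic.py b; python3 -c "
from h import *
todo(*paddleTCP(0,0))"
```

```text
t 3.5 rot(deg) [ 0.15 -0.09  0.08] shift tool [0.0003 0.0001 0.0035] in target axes [0.0003 0.0002 0.0035] world [-0.0003 -0.0021 -0.0028] F [2.4 3.6 2.4] w 7.3 q [ 0.56  0.57  1.13 -0.55  1.94 -0.89]
```

View pics/bs.png

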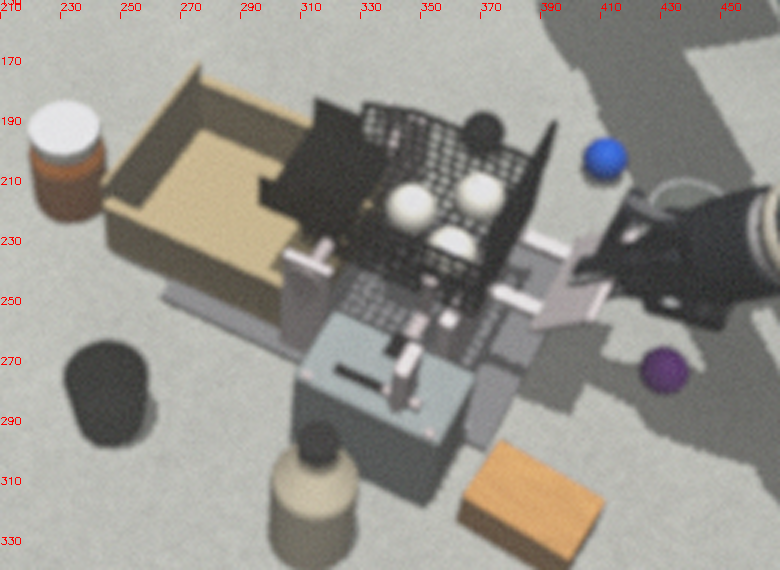

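{"name": "servo_tool", "arguments": {"steps": [[[0,1,0,-0.0024,0,-0.0022,0],[0,1,0,-0.0024,0,-0.0022,0],[0,1,0,-0.0024,0,-0.0022,0],[0,0,0,0,0,0,0]]]}}

```text
clock: 3.9
ee_pos: [0.5426, 0.2216, 0.133]
orientation: [0.211, 0.727, 0.601, -0.256]
ft_force: [6.3, 8.5, -8.4]
gripper_width: 0.087
```

```bash
python3 -c "
from h import *
todo(*paddleTCP(0.0524,0))"
```

```text
t 3.9 rot(deg) [ 0.12 -0.26  0.25] shift tool [-0.0025  0.0001  0.0013] in target axes [-0.0025  0.0002  0.0013] world [-0.0004 -0.0027  0.0006] F [ 6.3  8.5 -8.4] w 7.5 q [ 0.55  0.54  1.14 -0.51  1.91 -0.9 ]
```

{"name": "servo_tool", "arguments": {"steps": [[[0,0.8,0,-0.002,0,-0.0018,0],[0,0,0,0,0,0,0]]]}}

```text
clock: 4.1
ee_pos: [0.5426, 0.2216, 0.134]
orientation: [0.206, 0.728, 0.603, -0.251]
ft_force: [7.1, 10.7, -12.2]
gripper_width: 0.089
```

```bash
python3 pic.py c; python3 -c "
from h import *
todo(*paddleTCP(0.0664,0))"
```

```text
t 4.2 rot(deg) [ 0.12 -0.21  0.35] shift tool [-0.0038  0.0002  0.0001] in target axes [-0.0038  0.0002  0.0001] world [-0.0004 -0.003   0.0022] F [  8.9  10.2 -12.4] w 7.4 q [ 0.54  0.53  1.14 -0.5   1.91 -0.9 ]
```

View pics/cs.png

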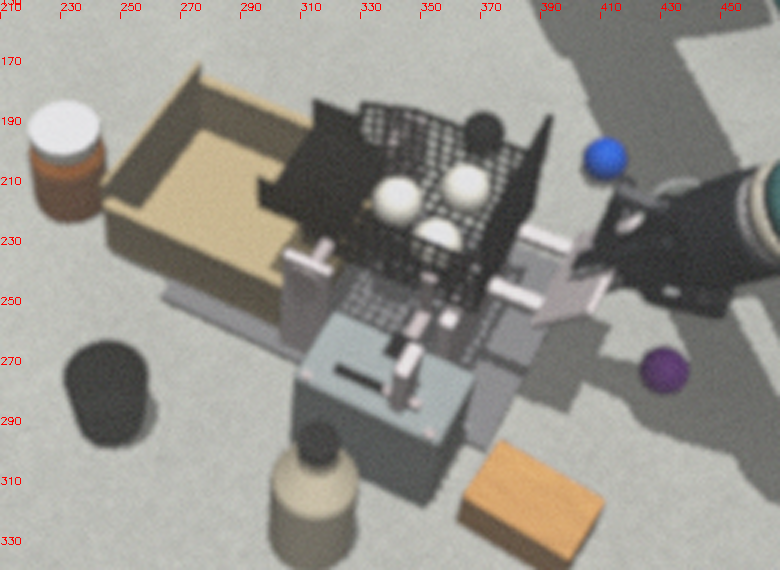

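The paddle has risen only about 0.035 rad and the force climbs with each step (to 12 N down), so the basket is locked. I'll lower it back, release, and go for the bolt.

{"name": "servo_tool", "arguments": {"steps": [[[0,-0.8,0,0.002,0,0.0018,0],[0,-1,0,0.0024,0,0.0022,0],[0,-1,0,0.0024,0,0.0022,0],[0,-1,0,0.0024,0,0.0022,0],[0,0,0,0,0,0,0],[0,0,0,0,0,0,0.03],[0,0,0,0,0,0,0.04],[0,0,0,0,0,0,0.04]]]}}

```text
clock: 5.0
ee_pos: [0.542, 0.221, 0.126]
orientation: [0.228, 0.72, 0.593, -0.277]
ft_force: [-0.4, -0.3, 0.3]
gripper_width: 0.466
```

{"name": "servo_tool", "arguments": {"steps": [[[0,0,0,0,0,-0.015,0.04],[0,0,0,0,0,-0.03,0.04],[0,0,0,0,0,-0.04,0.04],[0,0,0,0,0,-0.03,0.04]]]}}

```text
clock: 5.4
ee_pos: [0.557, 0.2977, 0.2133]
orientation: [0.228, 0.721, 0.594, -0.276]
ft_force: [0.8, 0.3, 0.7]
gripper_width: 0.471
```

```bash
python3 pic.py d; python3 -c "
from h import *
print(W((-110,148,140)))
T=W((-140,148,250));print(T);todo(T,toolR(0))"
```

```text
[0.67334759 0.11847779 0.14      ]
[0.6791285  0.14791554 0.25      ]
t 5.5 rot(deg) [ 0.35 41.69  0.06] shift tool [-0.1165  0.148   0.0581] in target axes [-0.1252  0.1482 -0.0349] world [ 0.1213 -0.1514  0.0349] F [ 0.1 -0.4  0.3] w 39.6 q [ 0.64  0.67  0.8  -0.58  2.17 -0.95]
```

View pics/ds.png

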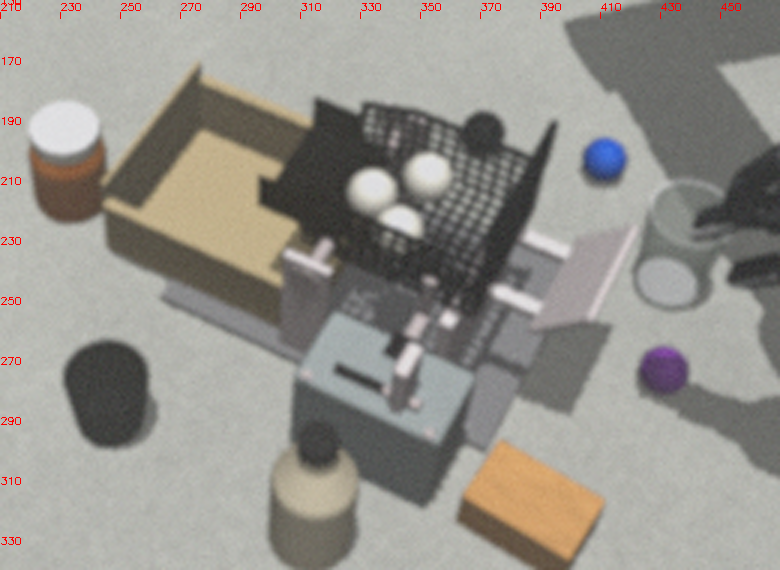

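View pics/dt.png

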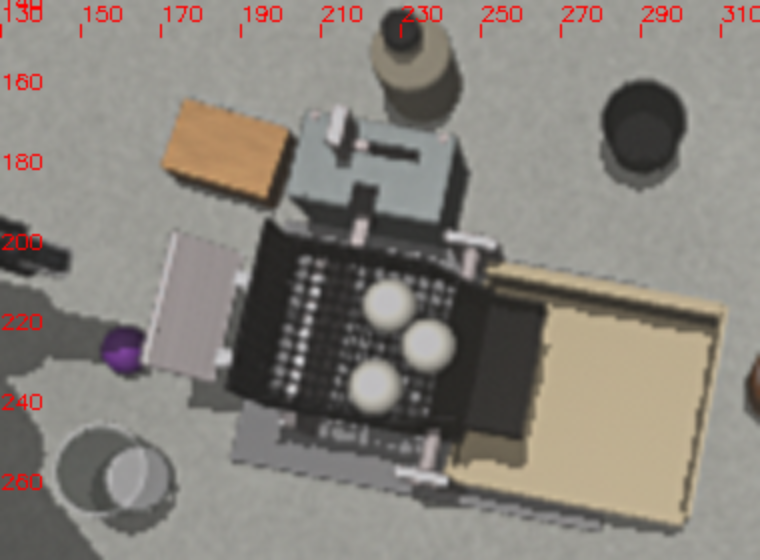

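{"name": "servo_tool", "arguments": {"steps": [[[0,5.2,0,-0.019,0.0185,0.0,0.04],[0,5.2,0,-0.019,0.0185,0.0,0.04],[0,5.2,0,-0.019,0.0185,0.0,0.04],[0,5.2,0,-0.019,0.0185,0.0,0.04],[0,5.2,0,-0.019,0.0185,0.0,0.04],[0,5.2,0,-0.019,0.0185,0.0,0.04],[0,5.2,0,-0.019,0.0185,0.0,0.04],[0,5.2,0,-0.019,0.0185,0.0,0.04]]]}}

```text
clock: 6.3
ee_pos: [0.6761, 0.1335, 0.2712]
orientation: [0.001, 0.772, 0.635, -0.002]
ft_force: [-0.1, 0.0, -0.5]
gripper_width: 0.467
```

```bash
python3 -c "
from h import *
T=W((-110,148,185));todo(T,toolR(0))"
```

```text
t 6.3 rot(deg) [-0.03  0.2   0.01] shift tool [-0.0149  0.0002  0.0863] in target axes [-0.0152  0.0002  0.0862] world [-0.0028 -0.015  -0.0862] F [-0.1  0.  -0.5] w 39.9 q [ 0.11  0.41  0.9  -0.    1.83 -1.26]
```

{"name": "servo_tool", "arguments": {"steps": [[[0,0.1,0,-0.005,0,0.02,0.04],[0,0.1,0,-0.005,0,0.022,0.04],[0,0,0,-0.005,0,0.022,0.04],[0,0,0,0,0,0.022,0.04],[0,0,0,0,0,0,0.04]]]}}

```text
clock: 6.8
ee_pos: [0.6702, 0.1186, 0.1792]
orientation: [-0.002, 0.772, 0.635, -0.006]
ft_force: [-0.6, 0.1, -0.9]
gripper_width: 0.469
```

```bash
python3 pic.py e; python3 -c "
from h import *
T=W((-110,148,125));todo(T,toolR(0))"
```

```text
t 6.9 rot(deg) [-0.18  0.25  0.04] shift tool [-0.0005  0.0013  0.0594] in target axes [-0.0008  0.0011  0.0594] world [ 0.0009 -0.001  -0.0594] F [0.4 0.2 0.1] w 40.1 q [ 0.09  0.4   1.08 -0.    1.66 -1.28]
```

View pics/es.png

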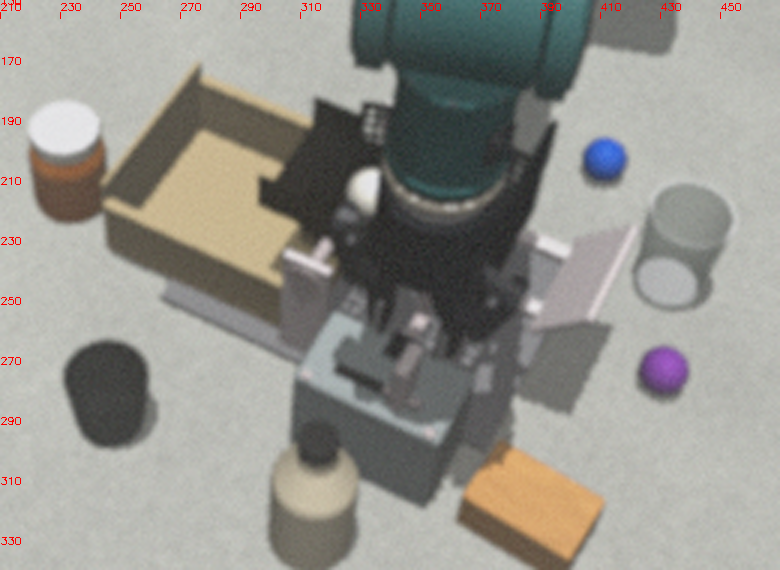

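View pics/et.png

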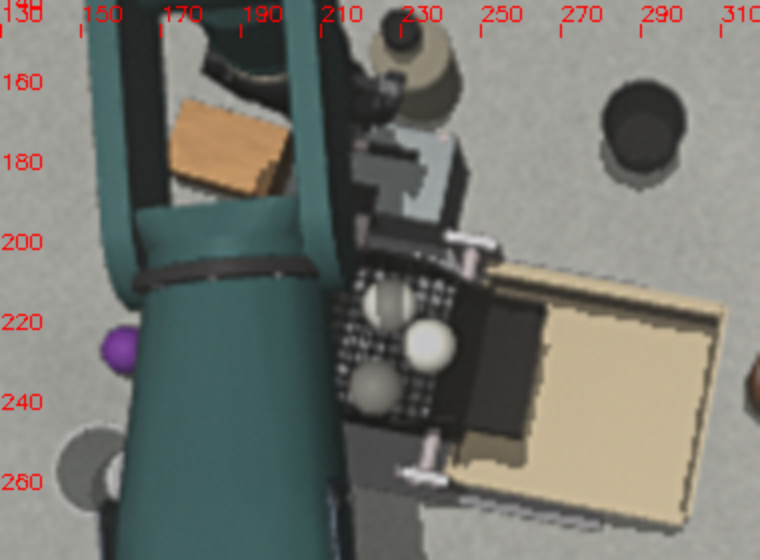

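{"name": "servo_tool", "arguments": {"steps": [[[0,0,0,0,0,0.015,0.04],[0,0,0,0,0.001,0.015,0.04],[0,0,0,0,0,0.015,0.04],[0,0,0,0,0,0.013,0.04],[0,0,0,0,0,0,0.04]]]}}

```text
clock: 7.4
ee_pos: [0.6725, 0.1197, 0.1237]
orientation: [-0.001, 0.772, 0.636, -0.004]
ft_force: [0.2, -0.0, -0.5]
gripper_width: 0.464
```

{"name": "servo_tool", "arguments": {"steps": [[[0,0,0,0,0,0,0.018],[0,0,0,0,0,0,0.0],[0,0,0,0,0,0,0.0],[0,0,0,0,0,0,0.0],[0,0,0,0,0,0,0.0]]]}}

```text
clock: 7.9
ee_pos: [0.6746, 0.1189, 0.1287]
orientation: [0.002, 0.772, 0.636, -0.001]
ft_force: [-1.7, -5.0, 1.0]
gripper_width: 0.132
```

```bash
python3 -c "
from h import *
T=W((-70,148,125));todo(T,toolR(0))"
```

```text
t 7.9 rot(deg) [0.07 0.25 0.08] shift tool [-0.0406 -0.0012  0.0039] in target axes [-0.0406 -0.0012  0.0037] world [-0.009  -0.0396 -0.0037] F [-1.7 -5.   1. ] w 11.3 q [ 0.09  0.42  1.16 -0.    1.56 -1.28]
```

{"name": "servo_tool", "arguments": {"steps": [[[0,0,0,-0.003,0,0,0],[0,0,0,-0.005,0,0,0],[0,0,0,-0.006,0,0,0],[0,0,0,-0.007,0,0,0],[0,0,0,-0.006,0,0,0],[0,0,0,-0.006,0,0,0],[0,0,0,-0.005,0,0,0],[0,0,0,0,0,0,0]]]}}

```text
clock: 8.7
ee_pos: [0.6674, 0.0809, 0.1287]
orientation: [0.002, 0.772, 0.636, -0.001]
ft_force: [2.5, -1.0, 5.1]
gripper_width: 0.135
```

```bash
python3 -c "
from h import *
T=W((-70,148,125));todo(T,toolR(0))"
```

```text
t 8.7 rot(deg) [0.09 0.26 0.03] shift tool [-0.002  -0.0014  0.0037] in target axes [-0.002  -0.0014  0.0037] world [-0.0018 -0.0017 -0.0037] F [ 2.5 -1.   5.1] w 11.5 q [ 0.04  0.4   1.2  -0.    1.54 -1.34]
```

{"name": "servo_tool", "arguments": {"steps": [[[0,0,0,-0.002,0,0,0],[0,0,0,-0.002,0,0,0],[0,0,0,0,0,0,0]]]}}

```text
clock: 9.0
ee_pos: [0.6671, 0.0795, 0.1287]
orientation: [0.001, 0.772, 0.636, 0.0]
ft_force: [3.3, 2.5, 4.8]
gripper_width: 0.134
```

```bash
python3 -c "
from h import *
T=W((-70,148,125));todo(T,toolR(0))"
```

```text
t 9.0 rot(deg) [0.12 0.06 0.13] shift tool [-0.0005 -0.0014  0.0037] in target axes [-0.0005 -0.0014  0.0037] world [-0.0015 -0.0002 -0.0037] F [3.3 2.5 4.8] w 11.5 q [ 0.03  0.39  1.2  -0.    1.54 -1.34]
```

{"name": "servo_tool", "arguments": {"steps": [[[0,0,0,-0.003,0,0,0],[0,0,0,-0.002,0,0,0],[0,0,0,0,0,0,0]]]}}

```text
clock: 9.3
ee_pos: [0.6671, 0.0793, 0.1287]
orientation: [-0.001, 0.771, 0.637, 0.004]
ft_force: [7.7, 12.7, 3.6]
gripper_width: 0.133
```

```bash
python3 -c "
from h import *
T=W((-70,148,125));todo(T,toolR(0))"
```

```text
t 9.3 rot(deg) [ 0.2  -0.4   0.29] shift tool [-0.0003 -0.0014  0.0037] in target axes [-0.0003 -0.0014  0.0037] world [-0.0014 -0.     -0.0037] F [ 7.7 12.7  3.6] w 11.4 q [ 0.03  0.39  1.21  0.01  1.54 -1.35]
```

The bolt is on its far stop: force rose to 15 N with no further travel, 40 mm in total. I'll relax the push and release.

{"name": "servo_tool", "arguments": {"steps": [[[0,0,0,0.005,0,0,0],[0,0,0,0,0,0,0],[0,0,0,0,0,0,0.03],[0,0,0,0,0,0,0.04],[0,0,0,0,0,-0.02,0.04],[0,0,0,0,0,-0.04,0.04],[0,0,0,0,0,-0.045,0.04],[0,0,0,0,0,-0.03,0.04]]]}}

```text
clock: 10.1
ee_pos: [0.6659, 0.0783, 0.265]
orientation: [0.001, 0.772, 0.636, -0.002]
ft_force: [1.0, -0.3, 0.7]
gripper_width: 0.47
```

```bash
python3 -c "
from h import *
T,t=paddleTCP(0,.12);print(T);todo(T,t)"
```

```text
[0.5579089  0.29868202 0.21305763]
t 10.1 rot(deg) [ 1.000e-02 -4.175e+01  5.000e-02] shift tool [ 0.1958 -0.1483  0.0512] in target axes [ 0.18   -0.1485 -0.0921] world [-0.108   0.2204 -0.052 ] F [ 1.  -0.3  0.7] w 40.2 q [ 0.03  0.36  0.98 -0.    1.8  -1.34]
```

{"name": "servo_tool", "arguments": {"steps": [[[0,-5.2,0,0.025,-0.008,0.0,0.04],[0,-5.2,0,0.025,-0.01,0.0,0.04],[0,-5.2,0,0.025,-0.015,0.0,0.04],[0,-5.2,0,0.025,-0.019,0.0,0.04],[0,-5.2,0,0.025,-0.022,0.0,0.04],[0,-5.2,0,0.025,-0.024,0.0,0.04],[0,-5.2,0,0.025,-0.025,0.0,0.04],[0,-5.2,0,0.025,-0.025,0.0,0.04]]]}}

```text
clock: 10.9
ee_pos: [0.5552, 0.29, 0.2003]
orientation: [0.228, 0.72, 0.593, -0.278]
ft_force: [-0.3, 1.1, 1.2]
gripper_width: 0.467
```

```bash
python3 pic.py f; python3 -c "
from h import *
T,t=paddleTCP(0,.06);todo(T,t)"
```

```text
t 11.0 rot(deg) [-0.19  0.44  0.87] shift tool [-0.0084  0.0048  0.041 ] in target axes [-0.0086  0.0048  0.041 ] world [-0.0018 -0.0341 -0.0247] F [-0.   0.4 -1. ] w 40.0 q [ 0.63  0.66  0.85 -0.57  2.14 -0.94]
```

View pics/fs.png

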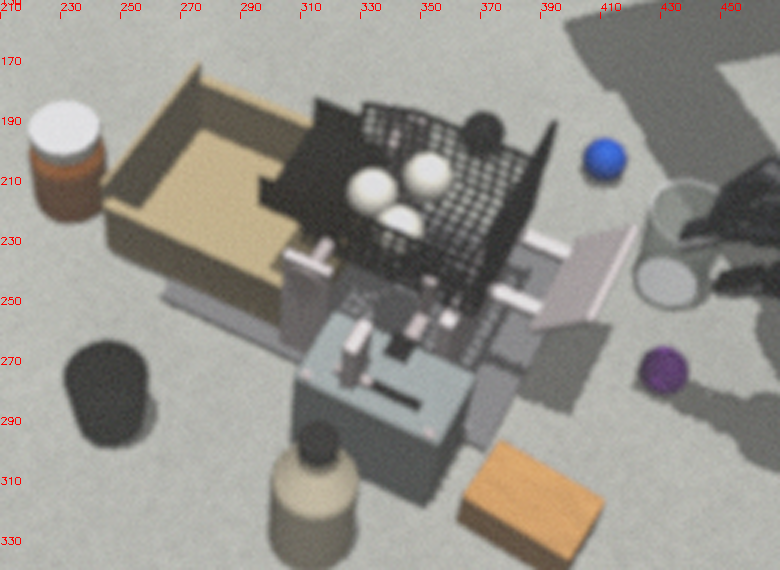

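The bolt tab is now at the other end, about (355,345) in the crop, and the basket is still level with all three balls inside. I'll grip the paddle again.

{"name": "servo_tool", "arguments": {"steps": [[[0,0.2,0.4,-0.003,0.002,0.01,0.04],[0,0.1,0.4,-0.003,0.002,0.015,0.04],[0,0,0,-0.002,0.001,0.015,0.04],[0,0,0,0,0,0,0.04]]]}}

```text
clock: 11.4
ee_pos: [0.5546, 0.254, 0.1749]
orientation: [0.227, 0.726, 0.589, -0.275]
ft_force: [0.3, 0.0, 0.3]
gripper_width: 0.467
```

```bash
python3 -c "
from h import *
T,t=paddleTCP(0,0);todo(T,t)"
```

```text
t 11.4 rot(deg) [-0.19 -0.28 -0.72] shift tool [ 0.0071 -0.0053  0.0619] in target axes [ 0.0075 -0.0054  0.0619] world [-0.0122 -0.0341 -0.051 ] F [0.3 0.  0.3] w 39.9 q [ 0.59  0.61  0.97 -0.56  2.06 -0.92]
```

{"name": "servo_tool", "arguments": {"steps": [[[0,-0.2,-0.7,0.007,-0.005,0,0.04],[0,0,0,0,0,0.015,0.04],[0,0,0,0,0,0.015,0.04],[0,0,0,0,0,0.015,0.04],[0,0,0,0,0,0.015,0.04],[0,0,0,0,0,0,0.04]]]}}

```text
clock: 12.0
ee_pos: [0.5429, 0.223, 0.1257]
orientation: [0.226, 0.721, 0.594, -0.276]
ft_force: [-1.1, -0.2, -0.0]
gripper_width: 0.471
```

```bash
python3 -c "
from h import *
T,t=paddleTCP(0,0);todo(T,t)"
```

```text
t 12.0 rot(deg) [-0.07 -0.18  0.08] shift tool [-0.0012  0.0002  0.0035] in target axes [-0.0011  0.0002  0.0035] world [-0.0005 -0.0032 -0.0018] F [-1.1 -0.2 -0. ] w 40.2 q [ 0.56  0.57  1.12 -0.55  1.94 -0.89]
```

{"name": "servo_tool", "arguments": {"steps": [[[0,0,0,-0.001,0,0.001,0.015],[0,0,0,0,0,0,0.0],[0,0,0,0,0,0,0.0],[0,0,0,0,0,0,0.0],[0,0,0,0,0,0,0.0]]]}}

```text
clock: 12.5
ee_pos: [0.544, 0.2231, 0.128]
orientation: [0.227, 0.722, 0.594, -0.273]
ft_force: [1.5, 3.9, 3.0]
gripper_width: 0.088
```

{"name": "servo_tool", "arguments": {"steps": [[[0,1,0,-0.0024,0,-0.0022,0],[0,1,0,-0.0024,0,-0.0022,0],[0,1,0,-0.0024,0,-0.0022,0],[0,1,0,-0.0024,0,-0.0022,0],[0,1,0,-0.0024,0,-0.0022,0],[0,0,0,0,0,0,0]]]}}

```text
clock: 13.1
ee_pos: [0.5436, 0.2208, 0.1446]
orientation: [0.2, 0.733, 0.603, -0.241]
ft_force: [0.8, 6.7, 3.1]
gripper_width: 0.087
```

```bash
python3 -c "
from h import *
T,t=paddleTCP(np.radians(5),0.0035);todo(T,t)"
```

```text
t 13.1 rot(deg) [ 0.18 -0.5  -0.06] shift tool [ 0.0004 -0.001   0.0021] in target axes [ 0.0005 -0.001   0.0021] world [-0.0011 -0.0007 -0.002 ] F [0.8 6.7 3.1] w 7.5 q [ 0.54  0.51  1.14 -0.49  1.91 -0.91]
```

The basket is free now. Tipping on.

{"name": "servo_tool", "arguments": {"steps": [[[0,2,0,-0.0048,0,-0.0044,0],[0,2.5,0,-0.006,0,-0.0055,0],[0,2.5,0,-0.006,0,-0.0055,0],[0,2.5,0,-0.006,0,-0.0055,0],[0,2.5,0,-0.006,0,-0.0055,0],[0,2.5,0,-0.006,0,-0.0055,0],[0,2.5,0,-0.006,0,-0.0055,0],[0,0,0,0,0,0,0]]]}}

```text
clock: 13.9
ee_pos: [0.5402, 0.2027, 0.1977]
orientation: [0.109, 0.761, 0.626, -0.13]
ft_force: [2.8, 4.7, 3.0]
gripper_width: 0.086
```

```bash
python3 -c "
from h import *
T,t=paddleTCP(np.radians(22),0.0035);todo(T,t)"
```

```text
t 13.9 rot(deg) [ 0.19 -0.47 -0.12] shift tool [ 0.0007 -0.0011  0.0024] in target axes [ 0.0007 -0.0011  0.0024] world [-0.0011  0.0001 -0.0025] F [2.8 4.7 3. ] w 7.3 q [ 0.42  0.3   1.22 -0.29  1.81 -1.  ]
```

{"name": "servo_tool", "arguments": {"steps": [[[0,2.5,0,-0.006,0,-0.0055,0],[0,2.5,0,-0.006,0,-0.0055,0],[0,2.5,0,-0.006,0,-0.0055,0],[0,2.5,0,-0.006,0,-0.0055,0],[0,2.5,0,-0.006,0,-0.0055,0],[0,2.5,0,-0.006,0,-0.0055,0],[0,2.5,0,-0.006,0,-0.0055,0],[0,0,0,0,0,0,0]]]}}

```text
clock: 14.7
ee_pos: [0.534, 0.17, 0.2433]
orientation: [0.013, 0.773, 0.635, -0.013]
ft_force: [3.0, 2.1, 6.0]
gripper_width: 0.089
```

{"name": "servo_tool", "arguments": {"steps": [[[0,2.5,0,-0.006,0,-0.0055,0],[0,2.5,0,-0.006,0,-0.0055,0],[0,2.5,0,-0.006,0,-0.0055,0],[0,2,0,-0.0048,0,-0.0044,0],[0,0,0,0,0,0,0],[0,0,0,0,0,0,0]]]}}

```text
clock: 15.3
ee_pos: [0.5299, 0.1477, 0.2629]
orientation: [-0.039, 0.771, 0.634, 0.05]
ft_force: [2.0, -0.6, 6.1]
gripper_width: 0.088
```

```bash
python3 pic.py g; python3 -c "
from h import *
T,t=paddleTCP(np.radians(49),0.0035);todo(T,t)"
```

```text
t 15.4 rot(deg) [ 0.21 -0.2   0.02] shift tool [-0.0013 -0.0016  0.001 ] in target axes [-0.0013 -0.0016  0.001 ] world [-0.0017 -0.0008 -0.0011] F [4.  0.2 7.3] w 7.2 q [ 0.1   0.04  1.36  0.12  1.7  -1.26]
```

View pics/gs.png

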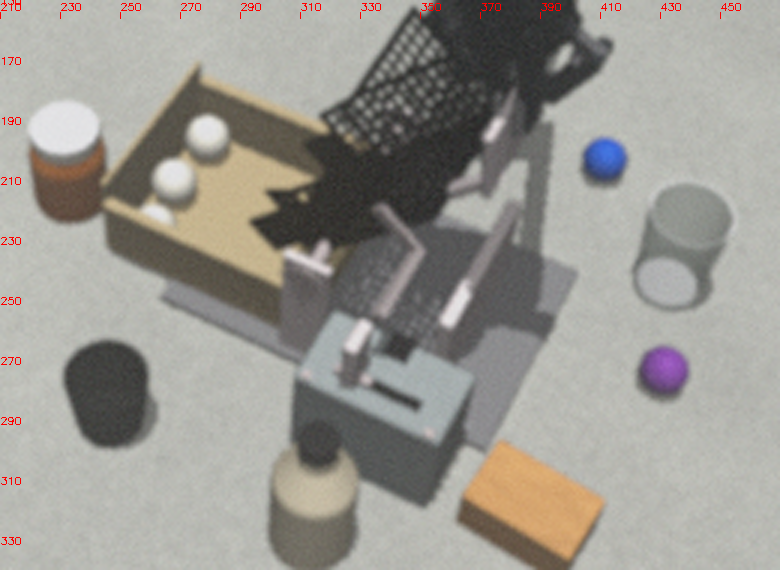

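View pics/gt.png

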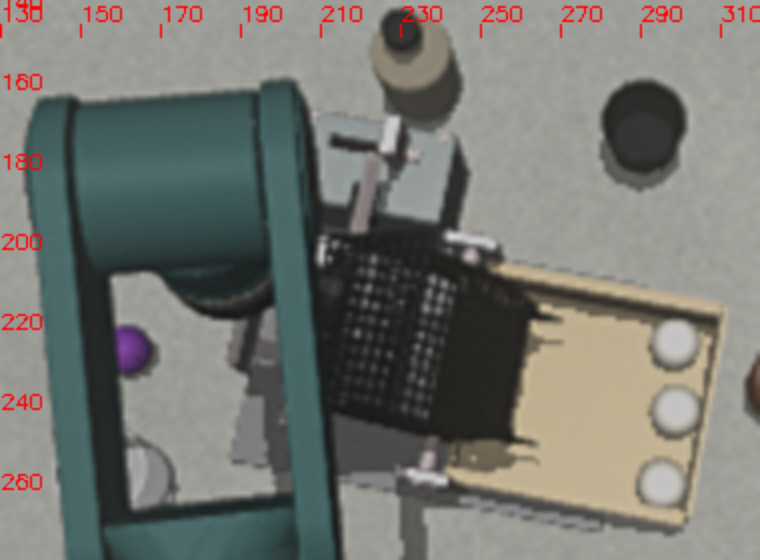

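All three balls lie in the crate, at top crop (674,342), (675,410) and (661,482). The basket is tipped about 0.85 rad. Lowering slowly.

{"name": "servo_tool", "arguments": {"steps": [[[0,-1.5,0,0.0036,0,0.0033,0],[0,-2.5,0,0.006,0,0.0055,0],[0,-2.5,0,0.006,0,0.0055,0],[0,-2.5,0,0.006,0,0.0055,0],[0,-2.5,0,0.006,0,0.0055,0],[0,-2.5,0,0.006,0,0.0055,0],[0,-2.5,0,0.006,0,0.0055,0],[0,-1.5,0,0.0036,0,0.0033,0]]]}}

```text
clock: 16.2
ee_pos: [0.5376, 0.1893, 0.2202]
orientation: [0.062, 0.768, 0.633, -0.074]
ft_force: [4.0, -4.9, 0.8]
gripper_width: 0.087
```

{"name": "servo_tool", "arguments": {"steps": [[[0,-2.5,0,0.006,0,0.0055,0],[0,-2.5,0,0.006,0,0.0055,0],[0,-2.5,0,0.006,0,0.0055,0],[0,-2.5,0,0.006,0,0.0055,0],[0,-2.5,0,0.006,0,0.0055,0],[0,-2.5,0,0.006,0,0.0055,0],[0,-2.5,0,0.006,0,0.0055,0],[0,-1.5,0,0.0036,0,0.0033,0]]]}}

```text
clock: 17.0
ee_pos: [0.5426, 0.2161, 0.1647]
orientation: [0.166, 0.746, 0.613, -0.202]
ft_force: [1.8, -10.8, -3.5]
gripper_width: 0.085
```

```bash
python3 -c "
from h import *
T,t=paddleTCP(0,0.0035);todo(T,t)"
```

```text
t 17.0 rot(deg) [ -0.1  -11.69   0.  ] shift tool [ 0.0245 -0.0008  0.03  ] in target axes [ 0.0301 -0.0009  0.0244] world [ 0.0003  0.0061 -0.0383] F [  1.8 -10.8  -3.5] w 7.2 q [ 0.5   0.43  1.17 -0.42  1.87 -0.94]
```

{"name": "servo_tool", "arguments": {"steps": [[[0,-2,0,0.0048,0,0.0044,0],[0,-2,0,0.0048,0,0.0044,0],[0,-2,0,0.0048,0,0.0044,0],[0,-1.5,0,0.0036,0,0.0033,0],[0,-1.5,0,0.0036,0,0.0033,0],[0,-1,0,0.0024,0,0.0022,0],[0,-1,0,0.0024,0,0.0022,0],[0,0,0,0,0,0,0]]]}}

```text
clock: 17.8
ee_pos: [0.5438, 0.223, 0.1297]
orientation: [0.223, 0.723, 0.594, -0.274]
ft_force: [1.4, -12.9, -4.3]
gripper_width: 0.089
```

```bash
python3 pic.py i; python3 -c "
from h import *
T,t=paddleTCP(0,0.0035);todo(T,t)"
```

```text
t 17.9 rot(deg) [-0.2  -0.71 -0.03] shift tool [ 0.0018 -0.0007  0.0035] in target axes [ 0.0019 -0.0007  0.0035] world [-0.0009 -0.0008 -0.0038] F [  0.7 -14.   -4.5] w 7.3 q [ 0.56  0.57  1.12 -0.54  1.94 -0.89]
```

View pics/is.png

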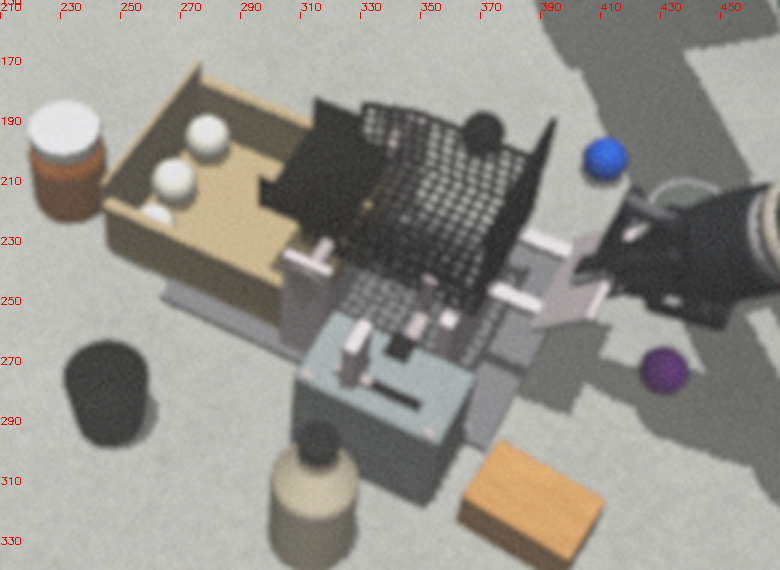

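{"name": "servo_tool", "arguments": {"steps": [[[0,-0.4,0,0.001,0,0.0015,0],[0,-0.3,0,0.0005,0,0.0015,0],[0,0,0,0,0,0,0],[0,0,0,0,0,0,0]]]}}

```text
clock: 18.3
ee_pos: [0.5438, 0.2232, 0.128]
orientation: [0.226, 0.722, 0.593, -0.276]
ft_force: [1.6, -9.9, -3.0]
gripper_width: 0.088
```

```bash
python3 -c "
from h import *
T,t=paddleTCP(0,0.0035);todo(T,t)"
```

```text
t 18.3 rot(deg) [-0.11 -0.17 -0.03] shift tool [ 0.0002 -0.0007  0.0019] in target axes [ 0.0002 -0.0007  0.0019] world [-0.001  -0.001  -0.0015] F [ 1.6 -9.9 -3. ] w 7.6 q [ 0.56  0.57  1.12 -0.55  1.95 -0.89]
```

{"name": "servo_tool", "arguments": {"steps": [[[0,0,0,0,0,0.001,0],[0,0,0,0,0,0,0],[0,0,0,0,0,0,0.012],[0,0,0,0,0,0,0.02],[0,0,0,0,0,0,0.03],[0,0,0,0,0,0,0.04],[0,0,0,0,0,0,0.04]]]}}

```text
clock: 19.0
ee_pos: [0.5441, 0.2258, 0.1295]
orientation: [0.225, 0.722, 0.594, -0.272]
ft_force: [-0.3, -0.6, -0.3]
gripper_width: 0.472
```

{"name": "servo_tool", "arguments": {"steps": [[[0,0,0,0,0,-0.01,0.04],[0,0,0,0,0,-0.025,0.04],[0,0,0,0,0,-0.04,0.04],[0,0,0,0,0,-0.04,0.04],[0,0,0,0,0,-0.03,0.04],[0,0,0,0,0,0,0.04],[0,0,0,0,0,0,0.04]]]}}

```text
clock: 19.7
ee_pos: [0.5626, 0.3201, 0.2383]
orientation: [0.225, 0.722, 0.595, -0.272]
ft_force: [0.0, 0.4, -0.5]
gripper_width: 0.468
```

```bash
python3 pic.py j; python3 -c "
from h import *
T,t=paddleTCP(0,0);todo(T,t)"
```

```text
t 19.8 rot(deg) [-0.03 -0.48  0.04] shift tool [-0.0007 -0.0002  0.1514] in target axes [ 0.0006 -0.0003  0.1514] world [-0.0198 -0.0989 -0.1129] F [-0.3 -0.3 -0.6] w 40.1 q [ 0.65  0.71  0.69 -0.59  2.23 -0.98]
```

View pics/js.png

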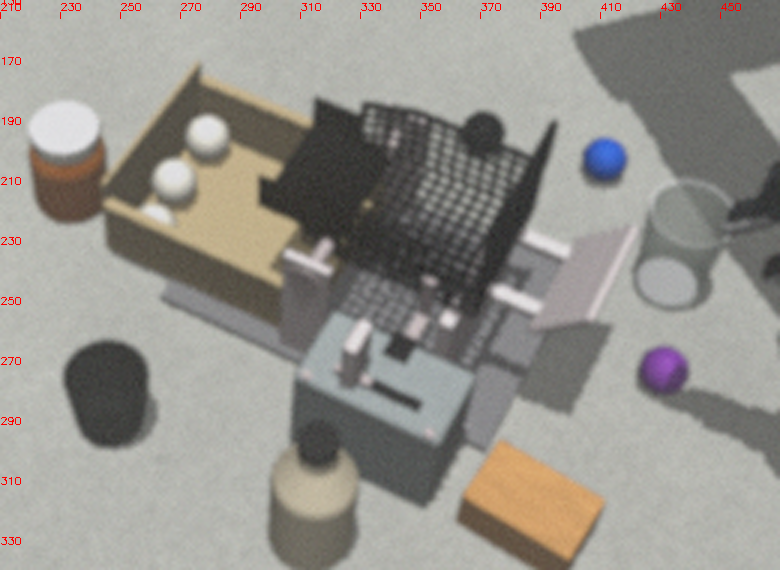

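View pics/jt.png

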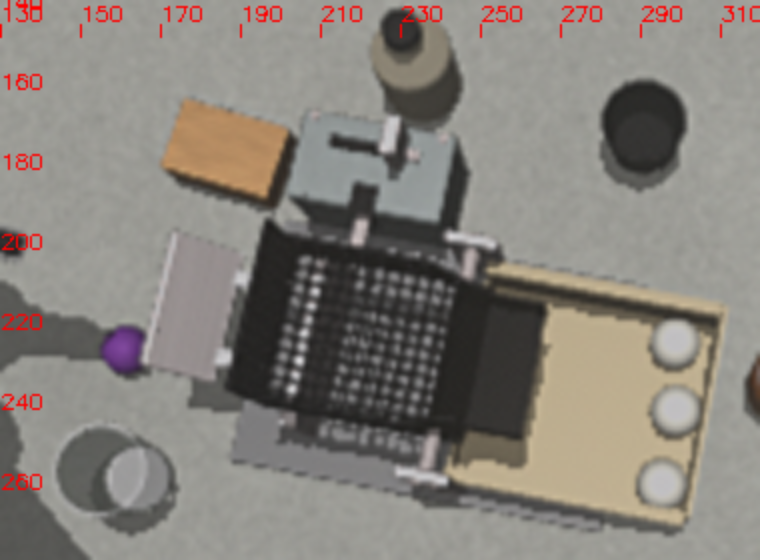

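The basket is level and empty, with its back corner at (556,121) as at the start. The three balls are in the crate, the bystanders have not moved, and the arm is clear.

```bash
python3 -c "
from bench import ctrl
print(ctrl.job_done())"
```

```text
the job is handed in; nothing more can be done
None
```

All three float balls are in the crate, and the empty basket is back level and released. I handed the job in at about 20 s.

- **Finding the lock:** On the first try the paddle moved only about 0.035 rad and the force kept rising, so the basket was locked. I lowered it and let go.
- **Throwing the bolt:** I pushed the bolt 40 mm to its spout-side stop, with about 15 N against the stop.
- **Tipping:** The basket then lifted freely. I tipped it to about 0.85 rad, then lowered it at about 0.45 rad/s or slower onto its stop and let go.

**Last checks:** The final pictures show the basket empty and its back corner at the same pixel as at the start. The bottle, pots, box and look-alike balls had not moved. I did not look at the brush again, but the arm never went near it. The gripper was about 150 mm clear with near-zero force. The highest wrist force I read was about 18 N. No check failed or disagreed.

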